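# Ram the jammed bushings home and lock the tube

### The job

Two brass bushings are stuck part-way down the clear packing tube: use the ramrod from the green stand to push them down until they bottom out, and press firmly on them there. Then put the rod back fully down in its stand and swing the yellow keeper bar shut over the tube mouth until it clicks past its spring ball and stays there. Leave the other things on the bench where they are.

Things in the scene. Friction and masses are not known exactly. Their poses are not given: they have to be found in the camera images.
- tube_mouth (a point): centre of the open mouth of the clear upright tube, 130 mm above the bench: bore 30 to 32 mm, orange rim 46 mm across. z up; y points to the keeper bar's pivot post; the bar opens towards -x. The tube's floor is 118 mm below; two bushings (29 mm across, 34 mm long) lie in it, and once both are home the upper one's top face is 50 mm below this point
- packer: the fixture, bolted to the bench, with the tube in its middle: blue base plate 100 x 170 x 12 mm, long along y; origin under the middle of the plate, axes as tube_mouth. Apart from the keeper's knob nothing on it stands higher than 150 mm
- bushing_top (a joint): height in m of the upper brass bushing above its home place: 0 = home, starts at 0.028 to 0.036 (its top face 14 to 22 mm below the mouth). It slides stiffly, about 3 N alone and 6 N together with the lower one, and stays where it is left. Home, it stops dead. Pressing firmly there means more than 9 N of the rod on it for a moment (15 to 20 N is fine)
- bushing_low (a joint): height in m of the lower brass bushing above the tube floor: 0 = home, starts at 0.010 to 0.020, with an air gap below the upper one. Same stiff slide; it is pushed down by the upper one
- rod_mid (a point): middle, half-way up, of the loose ramrod, 155 mm long, 0.18 to 0.35 kg, upright at the start, z along it and up. Steel shaft 20 mm in diameter from the flat foot (77 mm below this point) to 28 mm above this point, then a round black grip 28 mm in diameter and 50 mm long, whose middle is 52 mm above this point
- stand_hole (a point): centre of the mouth of the round hole in the top of the green stand (85 x 85 x 55 mm, bolted down, z up) in which the rod stands. The hole is 27 mm wide and 45 mm deep; fully down, the rod's middle is 32 mm above this point
- keeper (a joint): opening angle in rad of the yellow keeper bar: 0 = shut over the mouth against its stop; starts at 0.8 to 1.4. It swings level and stays where it is left. Shutting turns it counter-clockwise seen from above, its knob going to +x of tube_mouth. From 0.19 to 0.10 it climbs over a spring ball (about 3 N at the knob), then drops in behind it; below 0.05 it is shut and held
- keeper_hinge (a point): point on the keeper's upright pivot axis, at the bar's mid-height (140 mm above the bench), 48 mm from the tube's axis. The bar is 12 mm thick; shut, it points from here straight across the tube mouth, along -y of tube_mouth
- keeper_knob (a point): point on the axis of the bar's upright red knob, 165 mm above the bench and 115 mm from the pivot axis. The knob is 14 mm in diameter and rises from the bar (top at 146 mm) to a round 18 mm head whose top is 183 mm above the bench
- battery_mid (a point): bystander: grey battery with blue lid, 92 x 132 x 114 mm; this point is 50 mm up
- filter_mid (a point): bystander: white oil filter with a blue band, 72 mm across, 92 mm tall; its middle
- spanner_grip (a point): bystander: steel spanner, 190 mm long, lying on the bench; on its handle
- carton_mid (a point): bystander: brown carton with black tape, 100 x 140 x 70 mm; its middle
- white_box_mid (a point): bystander: white box, 80 x 80 x 100 mm; its middle
- clevis: bystander: red fork, 115 x 100 x 30 mm, lying flat; origin under the middle of its back
- grease_mid (a point): bystander: jar with a yellow label and black cap, 84 mm across, 110 mm tall; its middle
Mind the look-alikes: they are no part of the job. What is shaped like the packer but turquoise is not meant. There is more than one size of the part that bears stand_hole; the job needs the largest.

How it is judged:
By the outcome, as a careful person would: the job done as asked, in the order asked, and still so for the second after the job is handed in, with the robot touching nothing.
It also fails if it takes over 72 s, if anything falls off the work surface, if the arm or the gripper's body presses on something with over 40 N, if the wrist force passes 120 N, or if a joint passes its speed limit or range.

### The arm

A 6-joint arm with a two-finger parallel gripper is mounted at the origin on the work surface. World frame = base frame: x ahead of the robot, y to its left, z up, the work surface at z = 0. Lengths are in m, angles in rad, forces in N, time in s.
With the tool pointing down it reaches from about 0.325 to 0.85 m from the base axis. Payload 4.4 kg.
Tool frame: the origin (TCP) lies midway between the tips of the shut fingers; the grasp point (between the pads) lies 19 mm behind it (grip_depth is the distance from the TCP to the grasp point, in m); y points along the fingers, z is the direction in which the jaws open and shut, and the axes are right-handed (so a half turn about y gives the same grasp; the last joint's range is limited). The gripper opens to 94 mm and grips with 3 to 60 N. Pads are 16 mm wide; open, the fingers measure 119 mm over their backs; the gripper's body (75 mm by 177 mm) begins 78 mm behind the grasp point.
Start: joints at [-1.468, 0.207, 1.542, -0, 1.393, -0.15], TCP at [0.144, -0.557, 0.167] pointing down, gripper open.
Joint ranges: [-2.73, 2.73], [-0.86, 2.22], [0.23, 2.46], [-1.11, 4.25], [0.08, 2.63], [-2.82, 2.82]. Speed limits (rad/s): [2.79, 2.79, 3.14, 3.14, 3.14, 3.14].

### API

Orientations are given as a rotation vector (axis times angle).
In Python, from bench import move_ptp, move_l, goto_joints, set_gripper, sleep, ik, get_obs, capture, camera_params, MotionError, close_job, grip_depth gives the robot as it stands. Calls block until the motion is done:
- move_ptp(position, orientation): joint-space move of the TCP to a pose.
- move_l(position, vel=0.15, orientation=None, until_force=None): straight line of the TCP; orientation=None keeps the orientation; vel is the mean speed in m/s. With until_force (N) it stops when the force on the tool has changed by that much, and returns True; else False.
- goto_joints(angles): joint-space move.
- set_gripper(opening, f_grip=None): opening from 0.0 (shut) to 1.0 (fully open); f_grip is the grip in N (None keeps the last); returns when the fingers have stopped.
- sleep(seconds).
- ik(position, orientation): joint angles nearest the present ones, or None.
- get_obs(): the state.
- capture(name): name is "scene" or "top"; returns the picture (480x640x3 uint8, blue, green, red); there is no depth.
- camera_params(name): a dict with "fx", "fy", "cx", "cy" (pixels), "world_from_camera" (4x4, takes a point from camera to world coordinates). Camera axes: x right, y up, looking along -z (the intrinsics and any distortion apply to the point x, -y, -z); pixel columns grow to the right and rows downward; lengths in m; the calibration is good to about 2 mm. A picture is of the moment at which its call begins. camera_params takes no time and is no camera call.
A pose or a line that the arm cannot do raises MotionError and nothing moves.
- close_job(): hands the job in, once; it reports no verdict.
The state is a dict: "time_s": time; "qpos": joint angles; "qd": joint speeds; "effort": joint torques, N m; "tool_pos": TCP position; "tool_rot": TCP orientation; "ft_force": force on the tool from outside, world axes, zero at the start; "torque": the same for the moment, N m; "gripper_width": opening from 0.0 (shut) to 1.0 (fully open).
Only numpy, scipy, OpenCV 4.12 (cv2) and the standard library are available. Lean on these libraries where they do the work, as an engineer would, in place of code of your own. Each camera call takes 0.05 s, during which the arm holds its last target.

## Working session

There is one attempt and no reset: what is moved stays moved. The work goes in short steps, each a Python script; the robot and the scene stay as the last script left them, time stands still between calls to the robot, and variables do not carry over. Pictures are saved under pics/ and viewed, and the job is handed in when it is done.

```bash
mkdir -p pics; ls
python3 - <<'E'
from bench import *
import cv2
for n in("scene","top"):
    im=capture(n); cv2.imwrite(f"pics/{n}0.png",im)
    p=camera_params(n); print(n,p)
print(get_obs(), grip_depth)
E
```

```text
pics
scene {'fx': 598.6271195670334, 'fy': 598.6271195670334, 'cx': 304.96722485680533, 'cy': 242.12389085428129, 'world_from_camera': array([[-0.81972585, -0.43806198,  0.36898677,  1.04664404],
       [ 0.57255494, -0.64380426,  0.50763857,  0.68099339],
       [ 0.0151781 ,  0.62738965,  0.77855754,  1.18743035],
       [ 0.        ,  0.        ,  0.        ,  1.        ]])}
top {'fx': 531.9950961273776, 'fy': 531.9950961273776, 'cx': 322.2476231175982, 'cy': 248.19841042222092, 'world_from_camera': array([[ 0.00414235,  0.99890702, -0.04655756,  0.47204124],
       [-0.99989693,  0.00349743, -0.01392501, -0.01344986],
       [-0.01374696,  0.04661045,  0.99881855,  1.49189684],
       [ 0.        ,  0.        ,  0.        ,  1.        ]])}
{'time_s': 0.1, 'qpos': array([-1.46751161e+00,  2.07341415e-01,  1.54278231e+00, -1.67923088e-06,
        1.39350824e+00, -1.50489581e-01]), 'qd': array([-0.00134188, -0.00267971, -0.00087535,  0.00024911,  0.00045527,
        0.00265966]), 'effort': array([-7.39251391e-04, -3.71863246e+01, -2.82293540e+01,  7.00229988e-02,
        3.11560964e-02, -5.10962536e-05]), 'tool_pos': array([ 0.14426994, -0.5557816 ,  0.16591689]), 'tool_rot': array([-0.26609743,  2.08837651, -2.08408866]), 'ft_force': array([ 0.09126892, -0.39236599, -0.60211478]), 'torque': array([-0.03168702, -0.02064655, -0.03071992]), 'gripper_width': 0.9977894609897624} 0.0188
```

View pics/scene0.png

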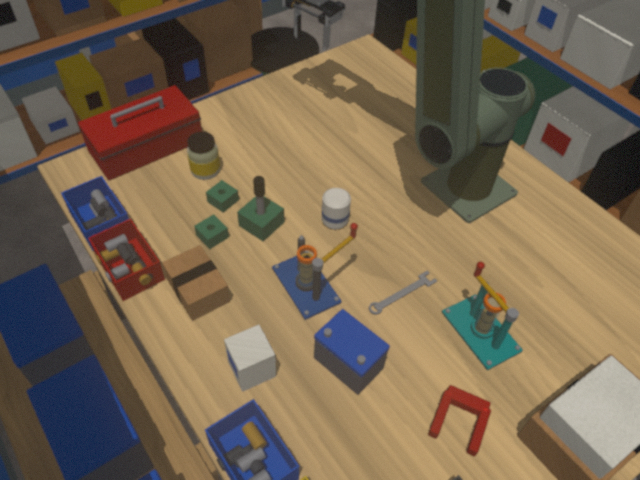

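View pics/top0.png

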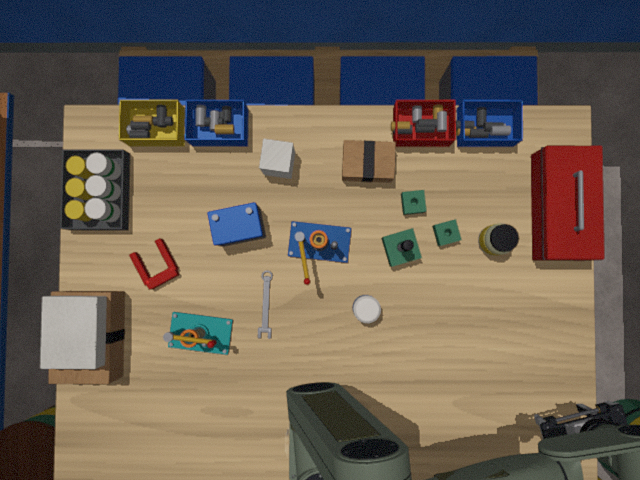

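Run:
```python
import cv2
a=cv2.imread("pics/top0.png");s=cv2.imread("pics/scene0.png")
def crop(im,x,y,w,h,k,n): cv2.imwrite(f"pics/{n}.png",cv2.resize(im[y:y+h,x:x+w],None,fx=k,fy=k,interpolation=cv2.INTER_CUBIC))
crop(a,280,210,80,80,7,"t_pack"); crop(a,370,215,80,60,8,"t_stand")
crop(s,265,215,100,110,5,"s_pack"); crop(s,230,165,70,80,7,"s_stand")
```

```text
(no output)
```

View pics/t_pack.png

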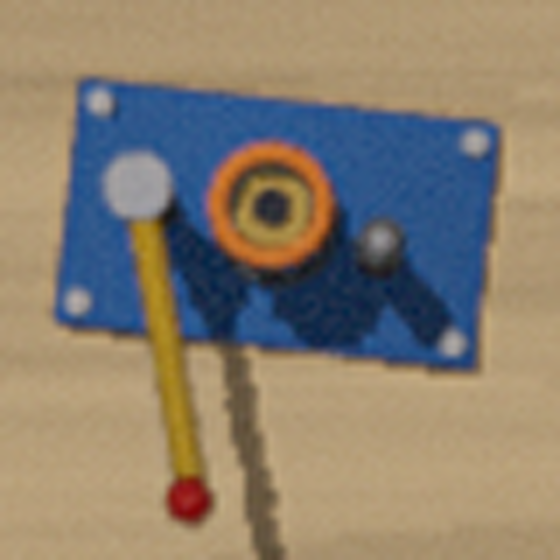

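View pics/t_stand.png

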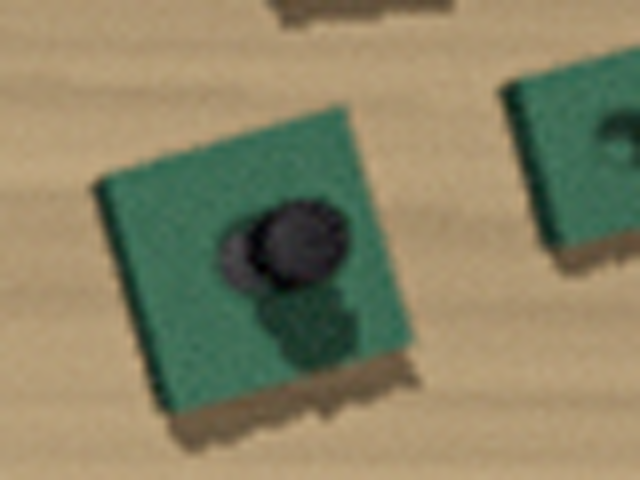

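View pics/s_pack.png

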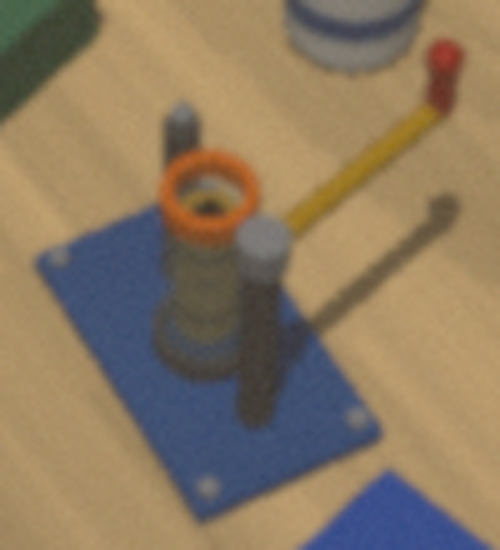

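View pics/s_stand.png

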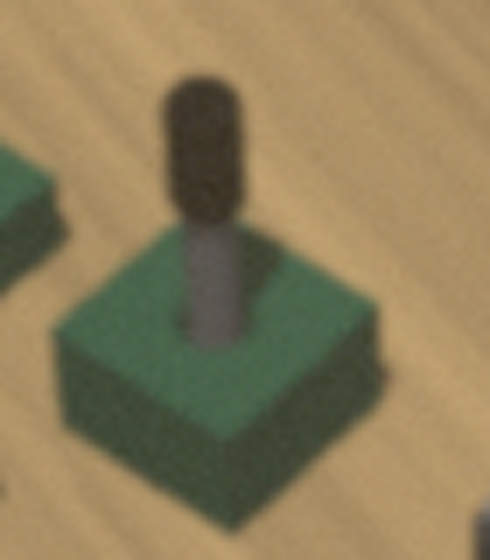

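```bash
cat > h.py <<'E'
import numpy as np
from bench import *
def ray(n,u,v):
    p=camera_params(n);T=p["world_from_camera"]
    d=T[:3,:3]@np.array([(u-p["cx"])/p["fx"],-(v-p["cy"])/p["fy"],-1.]);return T[:3,3],d
def atz(n,u,v,z):
    o,d=ray(n,u,v);return o+d*(z-o[2])/d[2]
def proj(n,P):
    p=camera_params(n);T=p["world_from_camera"];c=T[:3,:3].T@(np.asarray(P)-T[:3,3])
    return np.array([p["cx"]+p["fx"]*c[0]/-c[2],p["cy"]+p["fy"]*c[1]/c[2]])
def tri(u,v):
    o1,d1=ray("top",*u);o2,d2=ray("scene",*v)
    s=np.linalg.lstsq(np.c_[d1,-d2],o2-o1,rcond=None)[0]
    a=o1+d1*s[0];b=o2+d2*s[1];return (a+b)/2,np.linalg.norm(a-b)
E
python3 - <<'E'
from h import *
np.set_printoptions(precision=4,suppress=True)
c=lambda x,y,k,ox,oy:((x+.5)/k-.5+ox,(y+.5)/k-.5+oy)
tp=lambda x,y:c(x,y,7,280,210); ts=lambda x,y:c(x,y,8,370,215)
sp=lambda x,y:c(x,y,5,265,215); ss=lambda x,y:c(x,y,7,230,165)
A=[("rim",tp(271,206),sp(210,192),.13),("post",tp(138,187),sp(264,238),.15),("knob",tp(189,499),sp(445,58),.174),("griptop",ts(303,242),ss(204,93),.16),
("p2",tp(381,241),sp(181,110),.145)]
for n,a,b,z in A:
    print(n,atz("top",*a,z),atz("scene",*b,z),*tri(a,b))
pc=np.array([atz("top",*tp(*q),.012) for q in((83,80),(498,124),(475,370),(57,322))]);print(pc.mean(0),pc[0]-pc[1],pc[3]-pc[2],np.linalg.norm(pc-np.roll(pc,1,0),axis=1))
pc=np.array([atz("top",*ts(*q),.055) for q in((100,183),(345,106),(411,343),(168,412))]);print("stand top",pc.mean(0),pc[0]-pc[1],np.linalg.norm(pc-np.roll(pc,1,0),axis=1))
pc=np.array([atz("scene",*ss(*q),.055) for q in((55,332),(380,310),(222,440))]);print("stand scene",pc, (pc[0]+pc[1])/2, np.linalg.norm(pc-np.roll(pc,1,0),axis=1))
pc=np.array([atz("scene",*sp(*q),.012) for q in((40,262),(205,522),(382,437))]);print("plate scene",(pc[0]+pc[2])/2, np.linalg.norm(pc-np.roll(pc,1,0),axis=1))
E
```

```text
rim [0.5591 0.0158 0.13  ] [0.5604 0.0192 0.13  ] [0.5589 0.0163 0.1259] 0.0011599207318607183
post [0.5646 0.0635 0.15  ] [0.5647 0.0656 0.15  ] [0.5642 0.064  0.148 ] 0.0012212005504944226
knob [0.4524 0.0434 0.174 ] [0.4508 0.0438 0.174 ] [0.4519 0.0438 0.1748] 0.001547075336049273
griptop [ 0.5434 -0.208   0.16  ] [ 0.538  -0.2146  0.16  ] [ 0.5427 -0.2065  0.1694] 0.00026489556649685536
p2 [ 0.5456 -0.0244  0.145 ] [ 0.5512 -0.0171  0.145 ] [ 0.5461 -0.0245  0.1341] 0.00019540772272519868
[0.5596 0.0155 0.012 ] [0.0171 0.1656 0.    ] [0.0185 0.1663 0.    ] [0.0972 0.1664 0.0984 0.1673]
stand top [ 0.5426 -0.2075  0.055 ] [-0.0263  0.0827  0.    ] [0.0805 0.0868 0.0829 0.0851]
stand scene [[ 0.5951 -0.2335  0.055 ]
 [ 0.4921 -0.1766  0.055 ]
 [ 0.5726 -0.1565  0.055 ]] [ 0.5436 -0.2051  0.055 ] [0.0802 0.1176 0.0829]
plate scene [0.5611 0.0216 0.012 ] [0.1912 0.1673 0.0952]
```

```bash
cat >> h.py <<'E'
from scipy.spatial.transform import Rotation as Ro
def ori(a):
    z=np.array([np.cos(a),np.sin(a),0]);y=np.array([0,0,-1.]);x=np.cross(y,z)
    return Ro.from_matrix(np.c_[x,y,z]).as_rotvec()
TUBE=np.array([0.5595,0.0165]);ROD=np.array([0.5430,-0.2070])
def st(m=""):
    o=get_obs();print(m,round(o["time_s"],2),np.round(o["tool_pos"],4),"F",np.round(o["ft_force"],1),"w",round(o["gripper_width"],3));return o
E
python3 - <<'E'
from h import *
np.set_printoptions(precision=2,suppress=True)
R=Ro.from_rotvec(get_obs()["tool_rot"]).as_matrix();print(R)
for a in np.arange(-3,3.2,.5):
    print(round(a,2),*[ik([*p,z],ori(a)) for p,z in((ROD,.12),(ROD,.28),(TUBE,.28),(TUBE,.19))])
E
```

```text
[[-0.97 -0.    0.25]
 [-0.25  0.   -0.97]
 [-0.   -1.   -0.  ]]
-3.0 [-0.51  0.26  1.58  0.    1.31  2.49] [-0.51  0.16  1.37  0.    1.62  2.49] None None
-2.5 [-0.51  0.26  1.58  0.    1.31  1.99] [-0.51  0.16  1.37  0.    1.62  1.99] [-0.13  0.11  1.42 -0.    1.61  2.37] [-0.13  0.16  1.55 -0.    1.43  2.37]
-2.0 [-0.51  0.26  1.58  0.    1.31  1.49] [-0.51  0.16  1.37  0.    1.62  1.49] [-0.13  0.11  1.42 -0.    1.61  1.87] [-0.13  0.16  1.55 -0.    1.43  1.87]
-1.5 [-0.51  0.26  1.58 -0.    1.31  0.99] [-0.51  0.16  1.37 -0.    1.62  0.99] [-0.13  0.11  1.42 -0.    1.61  1.37] [-0.13  0.16  1.55 -0.    1.43  1.37]
-1.0 [-0.51  0.26  1.58 -0.    1.31  0.49] [-0.51  0.16  1.37 -0.    1.62  0.49] [-0.13  0.11  1.42 -0.    1.61  0.87] [-0.13  0.16  1.55 -0.    1.43  0.87]
-0.5 [-0.51  0.26  1.58  0.    1.31 -0.01] [-0.51  0.16  1.37  0.    1.62 -0.01] [-0.13  0.11  1.42  0.    1.61  0.37] [-0.13  0.16  1.55  0.    1.43  0.37]
0.0 [-0.51  0.26  1.58  0.    1.31 -0.51] [-0.51  0.16  1.37  0.    1.62 -0.51] [-0.13  0.11  1.42  0.    1.61 -0.13] [-0.13  0.16  1.55  0.    1.43 -0.13]
0.5 [-0.51  0.26  1.58  0.    1.31 -1.01] [-0.51  0.16  1.37  0.    1.62 -1.01] [-0.13  0.11  1.42  0.    1.61 -0.63] [-0.13  0.16  1.55  0.    1.43 -0.63]
1.0 [-0.51  0.26  1.58 -0.    1.31 -1.51] [-0.51  0.16  1.37 -0.    1.62 -1.51] [-0.13  0.11  1.42 -0.    1.61 -1.13] [-0.13  0.16  1.55 -0.    1.43 -1.13]
1.5 [-0.51  0.26  1.58 -0.    1.31 -2.01] [-0.51  0.16  1.37 -0.    1.62 -2.01] [-0.13  0.11  1.42 -0.    1.61 -1.63] [-0.13  0.16  1.55 -0.    1.43 -1.63]
2.0 [-0.51  0.26  1.58 -0.    1.31 -2.51] [-0.51  0.16  1.37 -0.    1.62 -2.51] [-0.13  0.11  1.42 -0.    1.61 -2.13] [-0.13  0.16  1.55 -0.    1.43 -2.13]
2.5 None None [-0.13  0.11  1.42 -0.    1.61 -2.63] [-0.13  0.16  1.55 -0.    1.43 -2.63]
3.0 [-0.51  0.26  1.58  0.    1.31  2.77] [-0.51  0.16  1.37  0.    1.62  2.77] None None
```

```bash
python3 - <<'E'
from h import *
import cv2
A=-0.5
move_ptp([*ROD,.25],ori(A)); st("above")
print(move_l([*ROD,.121],vel=.12,until_force=8)); st("down")
set_gripper(0.2,f_grip=50); st("grip")
cv2.imwrite("pics/g_s.png",capture("scene"))
move_l([*ROD,.285],vel=.15); st("lift")
cv2.imwrite("pics/l_s.png",capture("scene"));cv2.imwrite("pics/l_t.png",capture("top"))
E
python3 - <<'E'
import cv2,numpy as np
a=cv2.imread("pics/l_s.png")[60:260,150:350];b=cv2.imread("pics/g_s.png")[60:260,150:350]
cv2.imwrite("pics/l2.png",cv2.resize(np.hstack([b,a]),None,fx=2,fy=2,interpolation=cv2.INTER_CUBIC))
E
```

```text
above 2.04 [ 0.5425 -0.2079  0.2497] F [-0.4  0.3 -0.1] w 0.998
False
down 3.27 [ 0.5438 -0.2075  0.1221] F [ 0.9  0.3 -0.3] w 0.999
grip 4.36 [ 0.5431 -0.207   0.121 ] F [ 0.1 -0.  -0.5] w 0.271
lift 5.65 [ 0.5423 -0.2066  0.2835] F [-0.3  0.7 -2.7] w 0.27
```

View pics/l2.png

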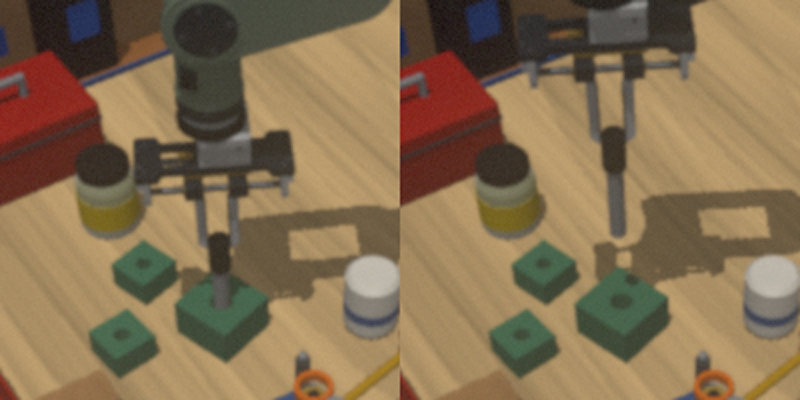

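Run:
```python
from h import *
import cv2
print(proj("scene",[.5423,-.2066,.1735]),proj("top",[.5423,-.2066,.1735]),proj("scene",[.543,-.207,.055]),proj("scene",[.5423,-.2066,.3285]))
a=cv2.imread("pics/l_s.png")[100:200,220:300];b=cv2.imread("pics/l_t.png")[205:305,360:460]
cv2.imwrite("pics/l3.png",np.hstack([cv2.resize(x,None,fx=5,fy=5,interpolation=cv2.INTER_CUBIC)[:500,:400] for x in (a,b)]))
```

```text
[258.72441343 176.53828117] [407.67289181 244.94552524] [260.50700627 209.85360583] [255.52839349 125.88071471]
```

View pics/l3.png

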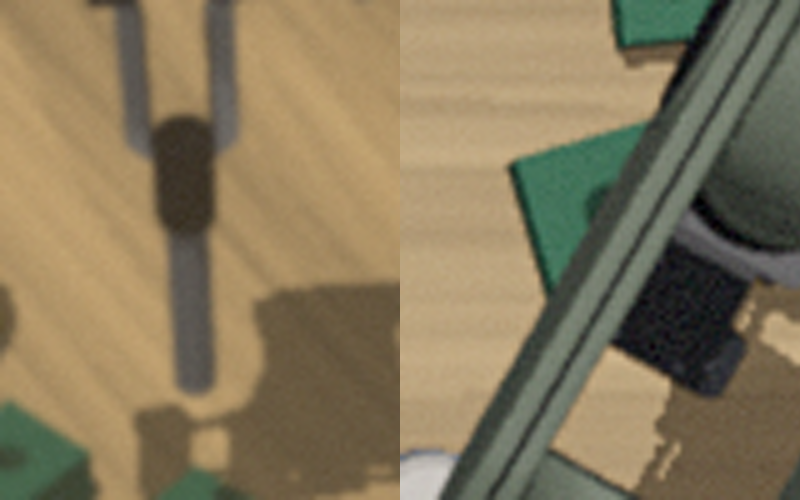

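Run:
```python
from h import *
import cv2
move_l([*TUBE,.285],vel=.2); sleep(.2)
move_l([*TUBE,.255],vel=.1);sleep(.2); o=st("over")
p=o["tool_pos"];print(proj("scene",p-[0,0,.11]),proj("scene",[*TUBE,.13]))
a=capture("scene");cv2.imwrite("pics/o_s.png",a)
cv2.imwrite("pics/o1.png",cv2.resize(a[190:290,260:360],None,fx=6,fy=6,interpolation=cv2.INTER_CUBIC))
```

```text
over 7.87 [0.5601 0.0164 0.256 ] F [-0.4 -0.4 -1.8] w 0.273
[306.0941532  247.71463582] [306.22482531 252.04690522]
```

View pics/o1.png

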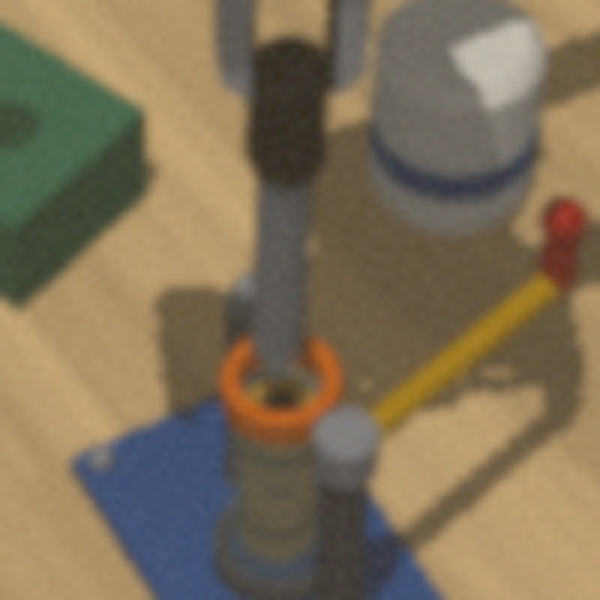

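Run:
```python
from h import *
import cv2
r=move_l([*TUBE,.231],vel=.08,until_force=6);st(f"in {r}")
if not r:
    r=move_l([*TUBE,.178],vel=.03,until_force=17);st(f"press {r}")
    sleep(.3);st()
a=capture("scene")
cv2.imwrite("pics/p1.png",cv2.resize(a[190:290,260:360],None,fx=6,fy=6,interpolation=cv2.INTER_CUBIC))
```

```text
in False 8.37 [0.5588 0.0166 0.2298] F [ 0.4  0.5 -2.5] w 0.268
press True 9.63 [0.5604 0.0165 0.1909] F [-1.5 -0.   4.3] w 0.273
 9.93 [0.5603 0.0164 0.1909] F [-1.3  0.1  4.4] w 0.271
```

View pics/p1.png

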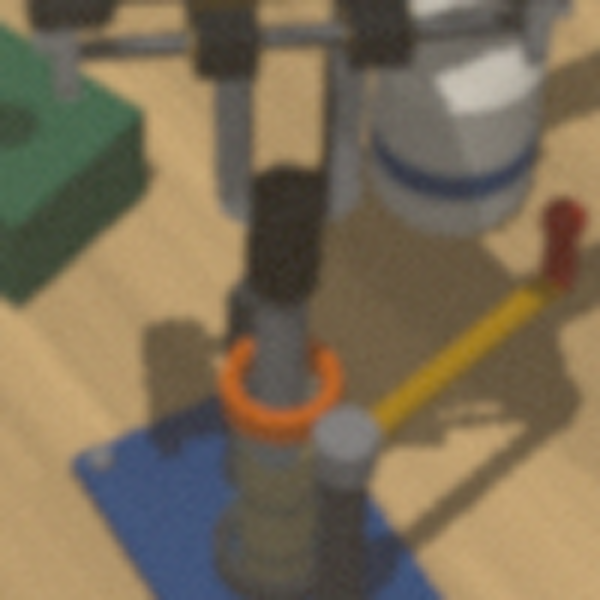

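Run:
```python
from h import *
r=move_l([*TUBE,.180],vel=.01,until_force=13);st(f"press {r}")
sleep(.3);st()
```

```text
press True 10.53 [0.5613 0.0168 0.1909] F [-2.   0.   4.7] w 0.273
 10.82 [0.5614 0.0167 0.1909] F [-1.5  0.9  4.8] w 0.27
```

Run:
```python
from h import *
z=.190
for i in range(6):
    r=move_l([*TUBE,z],vel=.02,until_force=18);o=st(f"{z:.4f} {r}")
    if r or o["ft_force"][2]>14: break
    z-=.001
```

```text
0.1900 False 11.09 [0.5603 0.0164 0.1909] F [-0.9  0.6  6.5] w 0.266
0.1890 False 11.34 [0.5607 0.0164 0.1908] F [-0.8 -0.4  9.8] w 0.271
0.1880 False 11.59 [0.5612 0.0165 0.1908] F [-1.8  0.8 11.2] w 0.264
0.1870 False 11.84 [0.5617 0.0165 0.1908] F [-2.6  0.3 15. ] w 0.268
```

Run:
```python
from h import *
import cv2
move_l([*TUBE,.285],vel=.15);st()
move_l([*ROD,.285],vel=.2);sleep(.2)
move_l([*ROD,.19],vel=.12);sleep(.2);o=st("over stand")
p=o["tool_pos"]-[0,0,.111];print(p,proj("scene",p),proj("scene",[*ROD,.055]),proj("scene",p+[0,0,.155]))
a=capture("scene")
cv2.imwrite("pics/q1.png",cv2.resize(a[140:240,210:310],None,fx=6,fy=6,interpolation=cv2.INTER_CUBIC))
cv2.imwrite("pics/q2.png",cv2.resize(a[200:340,240:380],None,fx=4,fy=4,interpolation=cv2.INTER_CUBIC))
```

```text
12.64 [0.5585 0.0165 0.2829] F [-0.4  0.4 -2.7] w 0.272
over stand 15.25 [ 0.5437 -0.2074  0.1912] F [-0.2 -0.8 -2.2] w 0.269
[ 0.54367678 -0.2073632   0.08016847] [259.77165256 203.14774399] [260.50700627 209.85360583] [256.83560502 157.48748569]
```

View pics/q1.png

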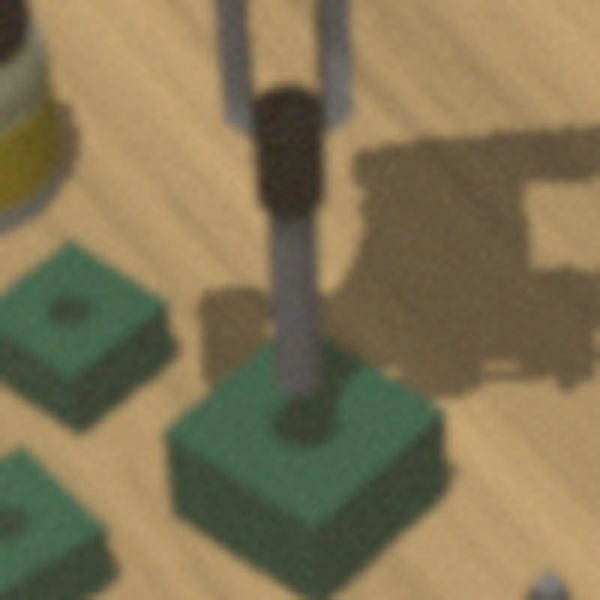

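View pics/q2.png

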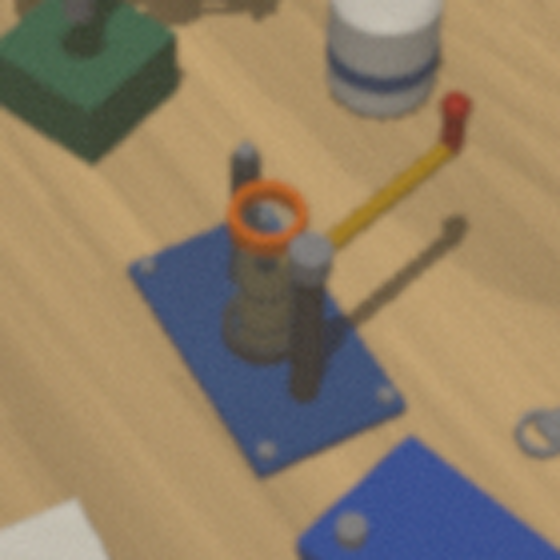

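Run:
```python
from h import *
import cv2
r=move_l([*ROD,.150],vel=.08,until_force=5);st(f"in {r}")
if not r:
    r=move_l([*ROD,.1205],vel=.04,until_force=5);st(f"down {r}")
    set_gripper(1.0);sleep(.1);st("open")
    move_l([*ROD,.26],vel=.2);st("up")
a=capture("scene")
cv2.imwrite("pics/r1.png",cv2.resize(a[140:240,210:310],None,fx=6,fy=6,interpolation=cv2.INTER_CUBIC))
print(proj("scene",[*ROD,.164]))
```

```text
in False 15.95 [ 0.5429 -0.207   0.1496] F [ 0.1 -0.3 -3.2] w 0.274
down True 16.63 [ 0.5423 -0.2067  0.1209] F [ 1.  -0.   5.5] w 0.272
open 17.87 [ 0.541  -0.2058  0.1193] F [ 0.5 -0.8 -0.1] w 1.002
up 18.72 [ 0.5422 -0.2066  0.2585] F [-0.   0.5 -0.5] w 0.999
[258.56574241 179.38379762]
```

View pics/r1.png

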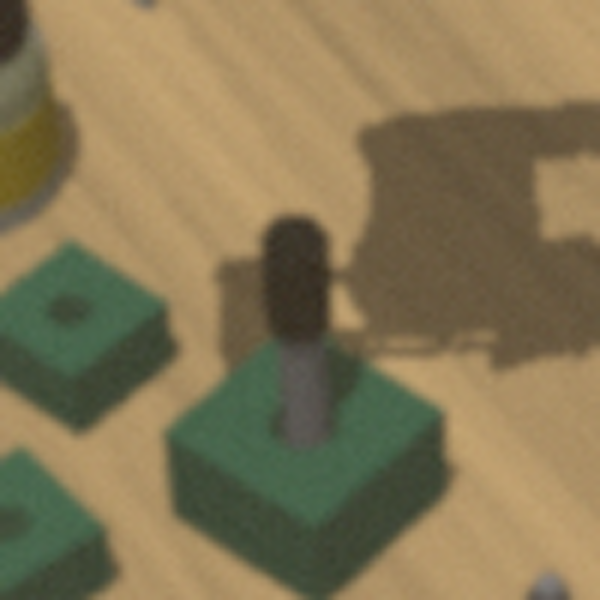

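```bash
cat >> h.py <<'E'
PIV=np.array([.5646,.0642]);PHI0=np.arctan2(-.994,-.106)
def kp(phi,z): 
    return [*(PIV+.115*np.array([np.cos(phi),np.sin(phi)])),z],ori(phi+np.pi/2)
E
python3 - <<'E'
from h import *
import cv2
p1=-2.962
for f in (p1,-2.3,PHI0+.1): print(ik(*kp(f,.155)).round(2))
set_gripper(.38)
P,Q=kp(p1,.235);move_ptp(P,Q);sleep(.15);st("above")
a=capture("top");cv2.imwrite("pics/k_t.png",cv2.resize(a[230:330,260:360],None,fx=5,fy=5))
P,Q=kp(p1,.156);r=move_l(P,vel=.1,until_force=4);st(f"down {r} {P}")
a=capture("scene");cv2.imwrite("pics/k_s.png",cv2.resize(a[170:290,270:390],None,fx=5,fy=5,interpolation=cv2.INTER_CUBIC))
E
```

```text
[-0.09 -0.05  1.84  0.    1.35  1.3 ]
[-0.22  0.03  1.76  0.    1.35  0.51]
[-0.24  0.2   1.58  0.    1.37 -0.24]
above 21.12 [0.452  0.043  0.2351] F [-0.1 -1.  -0.5] w 0.377
down False [np.float64(0.4514495981052716), np.float64(0.04365768876047674), 0.156] 22.11 [0.4521 0.0436 0.1567] F [ 0.1 -0.3  0.5] w 0.382
```

View pics/k_s.png

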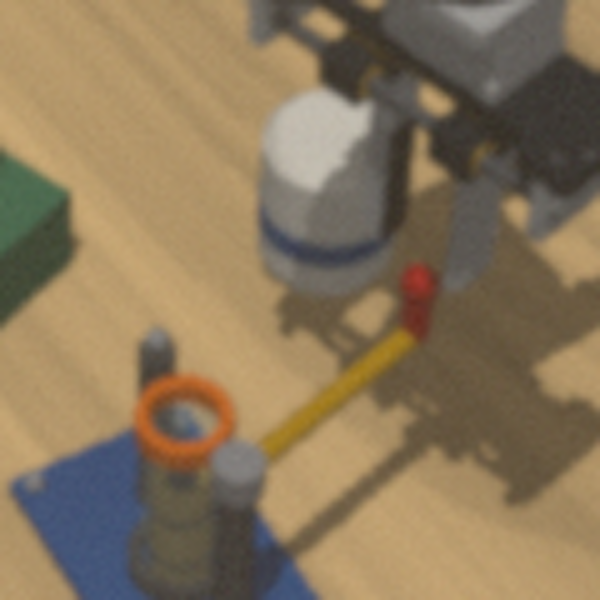

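Run:
```python
from h import *
p=np.array([.4521,.0436,.1567]);phi=-2.962;t=np.array([-np.sin(phi),np.cos(phi),0])
for q in (p,p+.018*t,p-.018*t,p+[0,0,.026]): print(((proj("scene",q)-[270,170])*5).round())
```

```text
[412. 307.]
[383. 285.]
[442. 329.]
[417. 269.]
```

View pics/k_t.png

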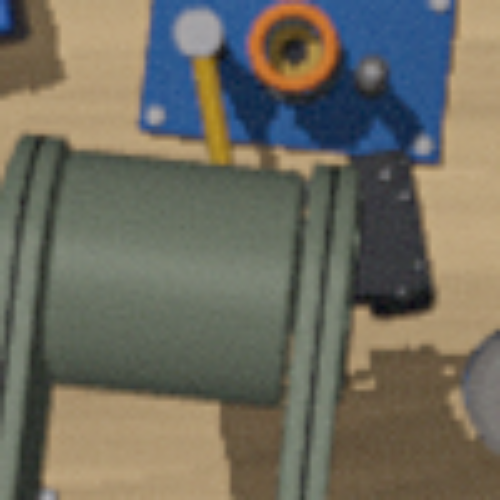

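Run:
```python
from h import *
import cv2
st()
a=capture("scene");cv2.imwrite("pics/k_s2.png",cv2.resize(a[170:250,310:390],None,fx=7.5,fy=7.5,interpolation=cv2.INTER_CUBIC))
b=cv2.imread("pics/l_s.png");cv2.imwrite("pics/l5.png",cv2.resize(b[60:160,210:310],None,fx=6,fy=6,interpolation=cv2.INTER_CUBIC))
```

```text
22.16 [0.4523 0.0436 0.1569] F [ 1.1 -0.1 -0.1] w 0.383
```

View pics/k_s2.png

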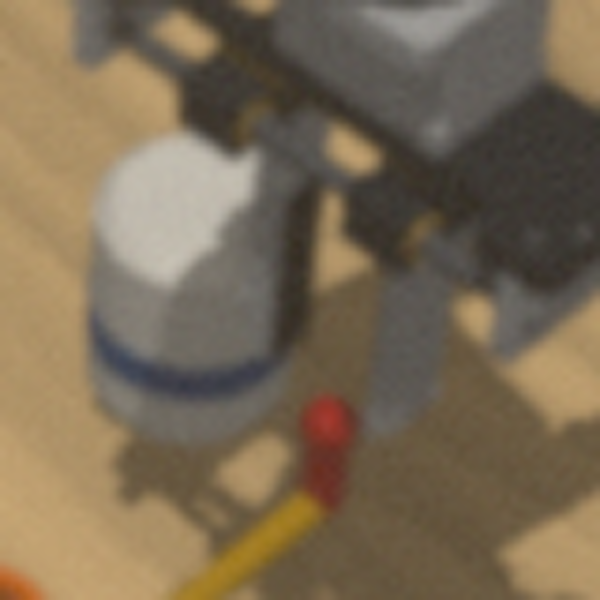

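View pics/l5.png

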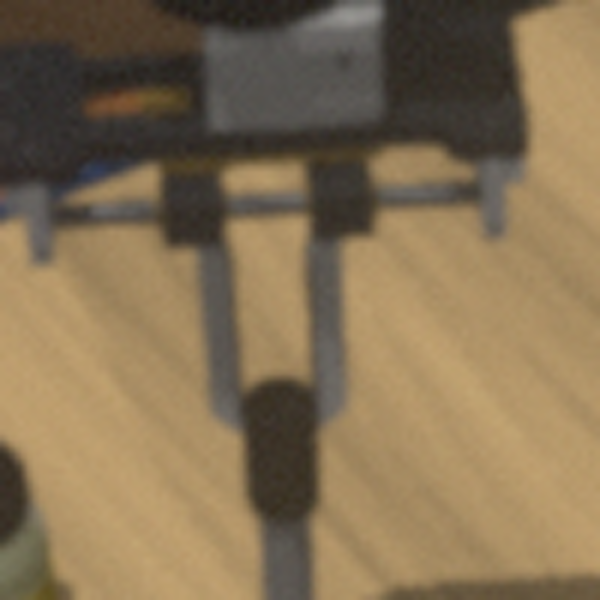

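Run:
```python
from h import *
import cv2
P,Q=kp(-2.962,.129);r=move_l(P,vel=.06,until_force=4);sleep(.1);st(f"{r}")
a=capture("scene");cv2.imwrite("pics/k_s3.png",cv2.resize(a[170:250,310:390],None,fx=7.5,fy=7.5,interpolation=cv2.INTER_CUBIC))
```

```text
False 22.91 [0.4518 0.0437 0.1293] F [-0.1  0.3 -0.5] w 0.38
```

View pics/k_s3.png

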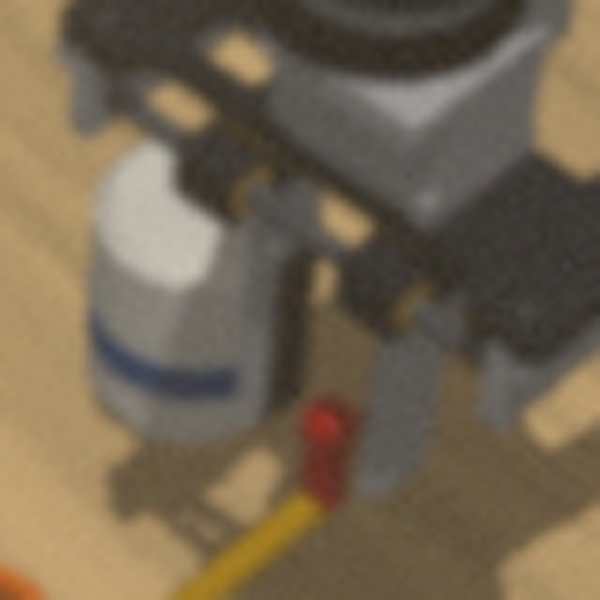

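Run:
```python
from h import *
import cv2
Z=.129;ok=True
for f in np.linspace(-2.962,PHI0-.2,6)[1:]:
    P,Q=kp(f,Z);r=move_l(P,vel=.09,orientation=Q,until_force=10)
    st(f"th {PHI0-f:.2f} {r}")
    if r: break
a=capture("scene");cv2.imwrite("pics/a1.png",cv2.resize(a[170:290,260:380],None,fx=5,fy=5,interpolation=cv2.INTER_CUBIC))
```

```text
th 1.07 False 23.38 [0.4587 0.0198 0.1292] F [-0.3 -0.4  0.2] w 0.381
th 0.85 False 23.81 [ 0.4704 -0.0016  0.129 ] F [ 0.4  0.3 -0.6] w 0.378
th 0.63 False 24.23 [ 0.4867 -0.0202  0.1289] F [0.4 0.4 0.1] w 0.383
th 0.42 False 24.66 [ 0.5067 -0.0348  0.1289] F [-0.1 -0.2  0.1] w 0.381
th 0.20 False 25.08 [ 0.5293 -0.0449  0.1289] F [ 0.9  0.4 -0.2] w 0.383
```

View pics/a1.png

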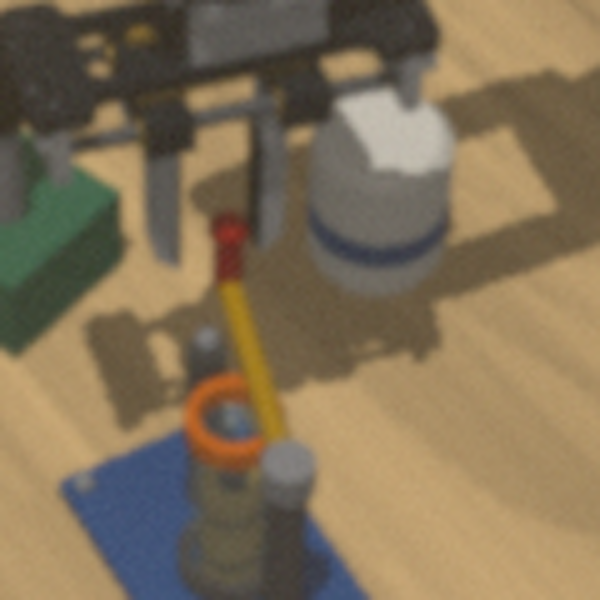

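Run:
```python
from h import *
import cv2
Z=.129
for f in (PHI0-.05,PHI0+.05,PHI0+.20):
    P,Q=kp(f,Z);r=move_l(P,vel=.04,orientation=Q,until_force=10)
    o=st(f"th {PHI0-f:.2f} {r}")
    if r: break
d=o["tool_pos"][:2]-PIV;print("tcp th",PHI0-np.arctan2(d[1],d[0]))
a=capture("scene");cv2.imwrite("pics/a2.png",cv2.resize(a[170:290,260:380],None,fx=5,fy=5,interpolation=cv2.INTER_CUBIC))
```

```text
th 0.05 False 25.72 [ 0.5457 -0.0489  0.1289] F [-3.   1.6  2.3] w 0.38
th -0.05 False 26.15 [ 0.5588 -0.0509  0.1291] F [ 0.2 -0.1  0.2] w 0.383
th -0.20 True 26.44 [ 0.561  -0.0501  0.1278] F [-0.4  0.1  0. ] w 0.379
tcp th -0.07518109286620489
```

View pics/a2.png

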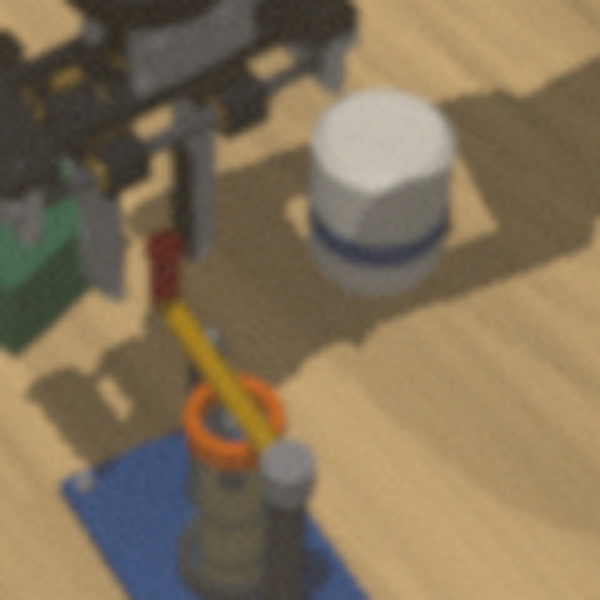

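Run:
```python
from h import *
import cv2
set_gripper(.6);o=st()
p=o["tool_pos"];move_l([p[0],p[1],.26],vel=.15);st("up")
move_ptp([.30,-.35,.30],ori(-.8));st("away")
a=capture("scene");b=capture("top");cv2.imwrite("pics/f_s.png",a);cv2.imwrite("pics/f_t.png",b)
cv2.imwrite("pics/f1.png",cv2.resize(a[170:290,240:360],None,fx=5,fy=5,interpolation=cv2.INTER_CUBIC))
cv2.imwrite("pics/f2.png",cv2.resize(b[210:290,280:360],None,fx=7,fy=7,interpolation=cv2.INTER_CUBIC))
for n in ("scene","top"): print(n,proj(n,kp(PHI0,.174)[0]))
```

```text
27.02 [ 0.5608 -0.05    0.1275] F [-0.1 -0.4  0.3] w 0.6
up 28.06 [ 0.56   -0.0498  0.2587] F [ 0.8 -0.5 -0.5] w 0.601
away 29.54 [ 0.3005 -0.3495  0.2998] F [ 1.1  0.5 -0.1] w 0.6
scene [292.09763147 219.20252793]
top [344.48095312 240.65115081]
```

View pics/f1.png

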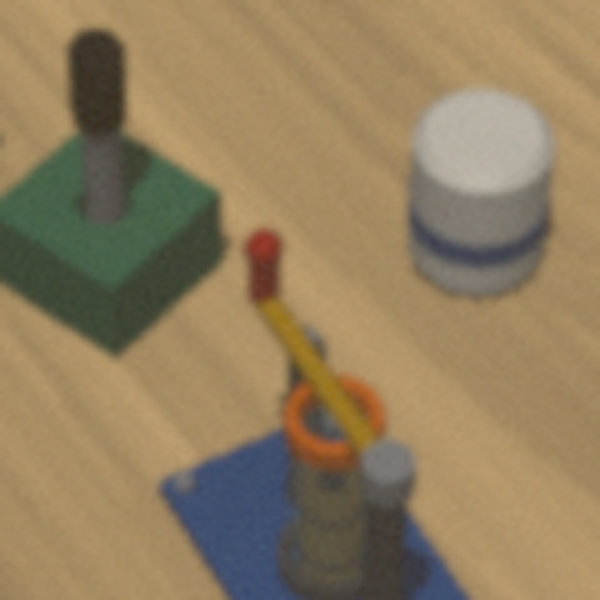

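View pics/f2.png

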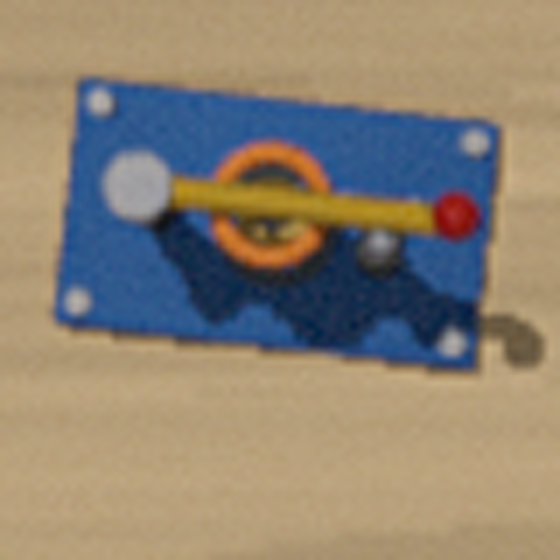

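View pics/f_s.png

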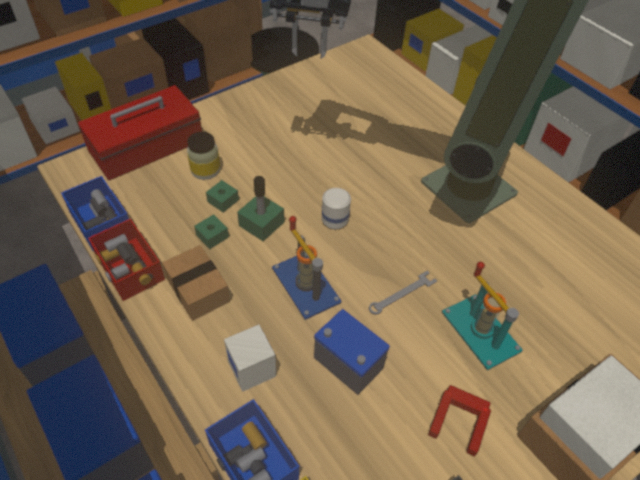

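Run:
```python
from h import *
close_job()
```

```text
the job is handed in; nothing more can be done
```

The job is done and handed in at about 30 s of robot time; no verdict was reported.

- **Bushings:** I pushed both bushings down with the ramrod to a dead stop. The rod's foot worked out at about 80 mm above the bench, which is the home height. I then pressed there with about 17 N. The foot did not move while the pressing force built up.
- **Rod:** It went back into the largest green stand until it met the bottom, at the same height I had gripped it at. The last picture shows it upright and fully in.
- **Keeper:** I swung it by the knob over the ball (about 3 N felt) and then against its stop (10 N). After I let go and moved away, both cameras showed the knob within about 1 to 2 mm of its shut position, roughly 0.01 rad.
- **Other things on the bench:** As far as the last scene picture shows, they are where they were.

**Check that disagreed:** in the pictures the fingertips ended about 30 mm higher than the reported tool point. On my first try at the knob they were therefore just above its head, so I lowered the hand 27 mm and checked again before swinging it. The rod grasp was shallower than planned for the same reason, but I saw no sign of slipping.

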